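# Lay out the breakfast mat

### The job

Lay the breakfast mat: stand the mug in the middle of the square coaster, the egg cup in the middle of the round coaster, and the tall pepper mill on the mat midway between the two, in line with them. Stand the sugar pot on the bare worktop straight behind the mill, on the side of the mat away from the robot (square to the mat, leaving a gap of about 2 cm between pot and mat edge), with its wooden lid seated on it. Everything stands upright; leave the short mill and the jam jar where they are.

Things in the scene. Friction and masses are not known exactly. Their poses are not given: they have to be found in the camera images.
- mat: Fixed dark wooden table mat, 330 mm long, 130 mm wide and 4 mm thick, lying flat on the worktop with its length roughly left to right as the robot sees it (turned up to 13 degrees). Origin at the centre of its underside; y runs along its length (to the robot's left), x across it, away from the robot, z up. Its far long edge is at x = +65 mm.
- coaster_square: Fixed square cork coaster, 90 x 90 mm, 6 mm thick, lying on the mat near one end, 115 mm from the mat's centre along its length (which end varies). Origin at the centre of its underside, which is 4 mm above the worktop; its top is 10 mm above the worktop.
- coaster_round: Fixed round cork coaster, 90 mm across, 6 mm thick, lying on the mat near its other end, 115 mm from the mat's centre along its length. Origin at the centre of its underside, 4 mm above the worktop; its top is 10 mm above the worktop.
- mug_mid (a point): Loose white ceramic mug with a handle, the only thing with a handle among these: 85 mm high, outer diameter 64 mm, wall 4 mm, open on top. The point is on its axis, half-way up (42.5 mm above its underside). The handle sticks out along its +y axis to 68 mm from the axis; grip the body along its x axis. Stands upright on the worktop at the start; its z axis is its upright axis.
- eggcup_mid (a point): Loose white ceramic egg cup on a stem, empty: 64 mm high, foot 46 mm across, stem 20 mm across, bowl 48 mm across and straight-sided from 40 to 64 mm above the foot's underside: grip it there. The point is on its axis, 32 mm above its underside. Stands upright on the worktop at the start; its z axis is its upright axis.
- mill_mid (a point): Loose tall pepper mill of brown wood with a small steel button on top, 130 mm high, the taller of two mills: foot 52 mm across, waist 38 mm, straight upper part 46 mm across from 62 to 116 mm above its underside: grip it there. The point is on its axis, 65 mm above its underside. Stands upright on the worktop at the start; its z axis is its upright axis.
- pot_mid (a point): Loose white ceramic sugar pot without handle, open on top and empty at the start: 58 mm high, 64 mm across outside, 56 mm inside, wall 4 mm. The point is on its axis, 29 mm above its underside. Stands upright on the worktop at the start; its z axis is its upright axis.
- lid_mid (a point): Loose pale wooden lid of the sugar pot, lying right way up on the worktop: 37 mm high in all. From below: a plug 46 mm across and 8 mm deep that goes inside the pot, a disc 66 mm across and 5 mm thick that rests on the pot's rim, a round knob 20 mm across and 24 mm tall to grip. The point is on its axis, 18.5 mm above the plug's underside. Seated, the point is 39.5 mm above the pot's point.
- short_mill_mid (a point): Bystander, loose: short mill of the same brown wood, 85 mm high and 44 mm across at the foot; to be left alone. The point is on its axis, 42.5 mm up.
- jam_mid (a point): Bystander, loose: jam jar of amber glass with a pale label and a steel cap, 75 mm high, 58 mm across; to be left alone. The point is on its axis, 37.5 mm up.

How it is judged:
By the outcome, as a careful person would: the job done as asked, in the order asked, and still so for the second after the job is handed in, with the robot touching nothing.
It also fails if it takes over 144 s, if anything falls off the work surface, if the arm or the gripper's body presses on something with over 40 N, if the wrist force passes 120 N, or if a joint passes its speed limit or range.

### The arm

A 6-joint arm with a two-finger parallel gripper is mounted at the origin on the work surface. World frame = base frame: x ahead of the robot, y to its left, z up, the work surface at z = 0. Lengths are in mm, angles in rad, forces in N, time in s.
With the tool pointing down it reaches from about 350 to 1000 mm from the base axis. Payload 7.1 kg.
Tool frame: the origin (TCP) lies between the finger pads; the fingertips stand 22 mm ahead of it and the grasp point (between the pads) lies 3 mm ahead of it (env.tip_reach is the distance from the TCP to the fingertips, in mm); z points along the fingers, y is the line along which they close (so a half turn about z gives the same grasp; the last joint's range is limited). The gripper opens to 85 mm and grips with 20 to 120 N. Pads are 22 mm wide; open, the fingers measure 114 mm over their backs; the gripper's body (76 mm by 85 mm) begins 54 mm behind the grasp point. The pads swing forward as they close: fully open they stand 13 mm farther back than shut.
Start: joints at [-1.204, 0.423, 1.63, -0, 1.089, -0.019], TCP at [235.204, -579.037, 253.319] pointing down, gripper open.
Joint ranges: [-3, 3], [-0.9, 2.11], [0.09, 2.58], [-1.31, 4.45], [0.11, 2.69], [-2.54, 2.54]. Speed limits (rad/s): [2.39, 2.39, 3.01, 3.14, 3.14, 3.14].

### API

Orientations are given as a unit quaternion [w, x, y, z].
In Python, from workcell import env gives the robot as it stands.
- The arm moves only by the shell command python3 -m crank 'ROWS' [FORCE]. ROWS is JSON, one flat list of numbers, 7 for each row, row after row: the finger opening in cm, from 0 to 8.54, then the shift along the tool's x, y, z in cm, then the turn, a rotation vector about the tool's x, y, z in degrees. A call has 1 to 20 rows; each row is the pose to reach, as a shift and turn from the pose commanded when the call began, along the tool's axes at that moment; what a row does not reach only later rows make up. A row lasts 1/8 s, in which the tool goes at most 62.5 mm and 10.7 degrees, less where a joint would pass 70% of its speed; a pose out of reach is approached as far as the arm can. A call with a gripper value outside its range is refused whole. The fingers move at their own pace and stop on an object; FORCE is the grip in N (left out, the last holds). Time passes only in rows, so rows that repeat a pose let the fingers close. It gives the time, the measured TCP pose, the force, the opening and the grip force at its end, in the units of the state.
- env.get_state(): the state, without advancing time (a new reading comes with each control period).
- env.read_camera(name): name is "scene" or "top" or "wrist"; returns a dict with "frame" (420x560x3 uint8, red, green, blue), "fx", "fy", "cx", "cy" (pixels), "R" (3x3) and "t" (3): a world point X has camera coordinates R X + t. Camera axes: x right, y down, z forward; pixel columns grow to the right and rows downward; lengths in mm; the calibration is good to about 2 mm. A picture is of the moment at which its call begins. There is no depth.
- env.finish_job(): hands the job in; it is judged then, once.
The state is a dict: "clock": time; "q": joint angles; "joint_velocities": joint speeds; "effort": joint torques, N m; "ee_pos": TCP position; "eef_rot": TCP orientation; "ft_force": force on the tool from outside, world axes, zero at the start; "torque": the same for the moment, N m; "finger_gap": finger opening in mm; "gripper_force": force on a finger pad.
Only numpy, scipy, OpenCV 4.12 (cv2) and the standard library are available. Lean on these libraries where they do the work, as an engineer would, in place of code of your own. Each camera call takes 0.05 s, during which the arm holds its last target. There are 200 camera calls.

## Working session

There is one attempt and no reset: what is moved stays moved. The work goes in short steps, Python scripts to look and compute and a shell command to move; the robot and the scene stay as the last step left them, time stands still between calls to the robot, and variables do not carry over. Pictures are saved under pics/ and viewed, at most 18 in all, crops included, and the job is handed in when it is done.

```bash
ls; mkdir -p pics; python3 - <<'E'
from workcell import env
import cv2
for n in("scene","top","wrist"):
    c=env.read_camera(n); cv2.imwrite(f"pics/a_{n}.png",c["frame"][:,:,::-1])
    print(n,c["fx"],c["cx"],c["cy"],c["R"],c["t"])
s=env.get_state();print(s)
E
```

```text
pics
scene 445.0877068718187 277.77451886643826 213.6214323820032 [[-0.31741645  0.94825919 -0.0071629 ]
 [ 0.81552934  0.26911695 -0.51233579]
 [-0.48389946 -0.16846536 -0.85875534]] [ 175.51573395 -406.37843164 1512.05503765]
top 453.1825464730186 281.84739120659054 210.00150657554707 [[-0.01167572 -0.9999035  -0.0075278 ]
 [-0.98811453  0.01269139 -0.15319469]
 [ 0.15327545  0.00564967 -0.98816735]] [  23.36679747  549.02451158 1232.18849559]
wrist 353.1683268273792 279.5400288405914 208.06558859109006 [[ 0.3762321  -0.92652365 -0.00182404]
 [-0.87687529 -0.35670589  0.32225865]
 [-0.29923091 -0.1196446  -0.9466499 ]] [-623.52101439  -42.57253604  381.18680246]
{'clock': 0.15, 'q': array([-1.20399792e+00,  4.23663119e-01,  1.63049062e+00, -8.47073756e-06,
        1.08859528e+00, -1.90122934e-02]), 'joint_velocities': array([-0.00193433, -0.00261249, -0.00226502,  0.00111071,  0.00048636,
        0.00035676]), 'effort': array([-7.40444066e-04, -5.57770872e+01, -2.82018328e+01, -2.69608779e-05,
        4.85065233e-03,  2.93459976e-06]), 'ee_pos': array([ 235.07016965, -578.69182778,  252.73497462]), 'eef_rot': array([-5.68815967e-04,  9.81450849e-01,  1.91713057e-01, -1.03731102e-04]), 'ft_force': array([-0.57015102,  0.5922699 , -0.43514069]), 'torque': array([-0.03910912,  0.02633427,  0.01517589]), 'gripper_force': 0.0, 'finger_gap': 85.30406395742536}
```

View pics/a_top.png

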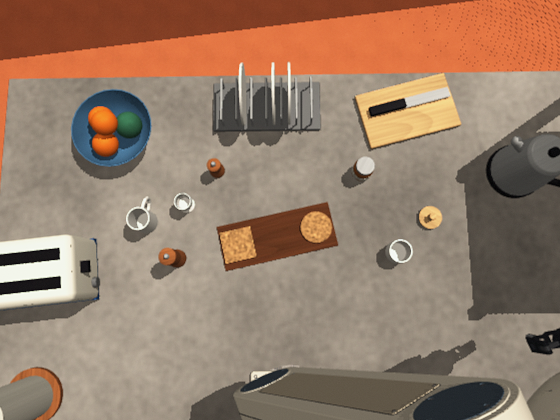

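View pics/a_scene.png

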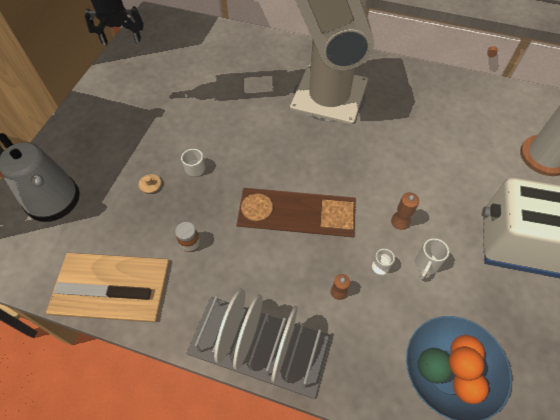

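The top view shows the mat, with the square coaster at (238,245) and the round one at (316,227). The mug is at (139,218) with its handle up-right, the egg cup at (183,202), the tall mill at about (170,258) and the short mill at (215,168). The jam jar is at (364,168), the pot at (400,251) and the lid at (430,217). The scene view agrees.

```bash
cat > h.py <<'E'
from workcell import env
import cv2, numpy as np
from scipy.spatial.transform import Rotation as Ro
def ray(c,uv,z):
    uv=np.atleast_2d(np.array(uv,float)); R=np.array(c["R"]);C=-R.T@np.array(c["t"])
    d=np.c_[(uv[:,0]-c["cx"])/c["fx"],(uv[:,1]-c["cy"])/c["fy"],np.ones(len(uv))]@R
    return C+d*((z-C[2])/d[:,2])[:,None]
def proj(c,X):
    p=np.atleast_2d(X)@np.array(c["R"]).T+np.array(c["t"]); return np.c_[c["fx"]*p[:,0]/p[:,2]+c["cx"],c["fy"]*p[:,1]/p[:,2]+c["cy"]]
def tri(cs,uvs):
    A=np.zeros((3,3));b=np.zeros(3)
    for c,uv in zip(cs,uvs):
        R=np.array(c["R"]);C=-R.T@np.array(c["t"]);d=R.T@np.array([(uv[0]-c["cx"])/c["fx"],(uv[1]-c["cy"])/c["fy"],1]);d/=np.linalg.norm(d)
        P=np.eye(3)-np.outer(d,d);A+=P;b+=P@C
    return np.linalg.solve(A,b)
def hand():
    s=env.get_state(); q=s["eef_rot"]; return np.array(s["ee_pos"]),Ro.from_quat([q[1],q[2],q[3],q[0]]),s
def to(pos,yaw=None):
    "shift (cm, tool axes) and turn about tool z (deg), finger line (tool y) to world yaw deg mod 180"
    p,R,s=hand(); y=R.apply([0,1,0]); 
    sh=R.inv().apply(np.array(pos)-p)/10
    cur=np.degrees(np.arctan2(y[1],y[0])); out=None
    if yaw is not None:
        out=-((yaw-cur+90)%180-90)
    return np.round(sh,2),out
E
python3 - <<'E'
from h import *
c=env.read_camera("top");c2=env.read_camera("scene")
f=c["frame"]
hsv=cv2.cvtColor(f,cv2.COLOR_RGB2HSV)
box=np.zeros(f.shape[:2],bool);box[198:275,212:342]=1
m=((hsv[...,1]>90)&box).astype(np.uint8)
cn=max(cv2.findContours(m,0,1)[0],key=cv2.contourArea)[:,0]
w=ray(c,cn,4)[:,:2].astype(np.float32);print("mat",cv2.minAreaRect(w))
k=((hsv[...,1]>90)&(hsv[...,2]>150)&box).astype(np.uint8)
for q in cv2.findContours(cv2.morphologyEx(k,cv2.MORPH_CLOSE,np.ones((5,5))),0,1)[0]:
    if cv2.contourArea(q)>300: print("coaster",cv2.minAreaRect(ray(c,q[:,0],10)[:,:2].astype(np.float32)))
# rough
for n,a,b,z in [("mug rim",(139,218),(436,250),85),("egg",(182,202),(385,258),64),("mill",(167,258),(410,199),130),("short",(213,167),(342,280),85),("jam",(366,163),(185,231),75),("pot",(400,250),(192,157),58),("lid",(431,215),(150,181),37)]:
    print(n,ray(c,a,z)[0].round(),ray(c2,b,z)[0].round(),tri([c,c2],[a,b]).round())
L=cv2.resize(f[150:280,115:245],None,fx=3.05,fy=3.05,interpolation=cv2.INTER_CUBIC)
Rr=cv2.resize(f[150:280,340:470],None,fx=3.05,fy=3.05,interpolation=cv2.INTER_CUBIC)
cv2.imwrite("pics/b.png",np.hstack([L,Rr])[:,:,::-1])
print(L.shape)
E
```

```text
mat ((480.6099548339844, 32.44976806640625), (129.91845703125, 329.6456604003906), 12.19435977935791)
coaster ((456.83740234375, 144.26898193359375), (91.43932342529297, 91.05937957763672), 12.375506401062012)
coaster ((505.4234619140625, -80.57563018798828), (86.06497192382812, 89.47151947021484), 88.96014404296875)
mug rim [526. 405.  85.] [528. 410.  85.] [526. 409.  80.]
egg [572. 293.  64.] [579. 296.  64.] [574. 296.  54.]
mill [414. 314. 130.] [430. 317. 130.] [415. 319. 110.]
short [665. 205.  85.] [680. 207.  85.] [671. 208.  64.]
jam [ 673. -219.   75.] [ 672. -214.   75.] [ 672. -217.   76.]
pot [ 432. -305.   58.] [ 432. -305.   58.] [ 432. -305.   58.]
lid [ 530. -403.   37.] [ 536. -395.   37.] [ 531. -403.   27.]
(396, 396, 3)
```

View pics/b.png

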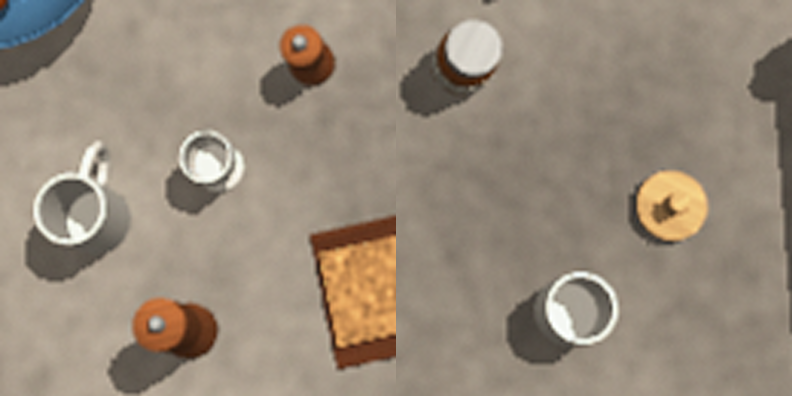

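The enlarged crop shows these rims in top-image pixels: mug (137.6,218.5), egg cup (182.9,201.8) and pot (401,251). The lid disc is at (430.2,217.5) and the tall mill top at (166.5,256.6). The mat comes out at centre (480.6,32.4) with yaw 12.2°, 130x330 mm, and the coasters lie at ±115 mm as they should. Next I'll hover near the mug and take a close look.

```bash
python3 - <<'E'
from h import *
print(to([520,380,260],64))
E
```

```text
(array([ 62.48, -78.11,  -0.65]), np.float64(48.10475463859285))
```

```bash
python3 -m crank '[8.5,62.5,-78.1,-0.7,0,0,-132, 8.5,62.5,-78.1,-0.7,0,0,-132, 8.5,62.5,-78.1,-0.7,0,0,-132, 8.5,62.5,-78.1,-0.7,0,0,-132, 8.5,62.5,-78.1,-0.7,0,0,-132, 8.5,62.5,-78.1,-0.7,0,0,-132, 8.5,62.5,-78.1,-0.7,0,0,-132, 8.5,62.5,-78.1,-0.7,0,0,-132, 8.5,62.5,-78.1,-0.7,0,0,-132, 8.5,62.5,-78.1,-0.7,0,0,-132, 8.5,62.5,-78.1,-0.7,0,0,-132, 8.5,62.5,-78.1,-0.7,0,0,-132, 8.5,62.5,-78.1,-0.7,0,0,-132, 8.5,62.5,-78.1,-0.7,0,0,-132, 8.5,62.5,-78.1,-0.7,0,0,-132, 8.5,62.5,-78.1,-0.7,0,0,-132, 8.5,62.5,-78.1,-0.7,0,0,-132, 8.5,62.5,-78.1,-0.7,0,0,-132, 8.5,62.5,-78.1,-0.7,0,0,-132, 8.5,62.5,-78.1,-0.7,0,0,-132]' 30
python3 - <<'E'
from h import *
c=env.read_camera("wrist"); cv2.imwrite("pics/c.png",c["frame"][:,:,::-1])
np.save("pics/c.npy",c,allow_pickle=True)
p,R,s=hand();print(p,R.as_matrix().round(3).tolist(),s["q"].round(2))
E
```

```text
clock: 2.75
ee_pos: [520.4, 378.6, 260.6]
eef_rot: [0.0, 0.225, 0.974, -0.0]
ft_force: [-0.1, -0.5, -0.1]
finger_gap: 85.2
gripper_force: 0.0
[520.45424846 378.81892252 260.68329498] [[-0.899, 0.438, 0.0], [0.438, 0.899, 0.0], [-0.0, 0.0, -1.0]] [ 0.61  0.44  1.58 -0.    1.12 -0.51]
```

View pics/c.png

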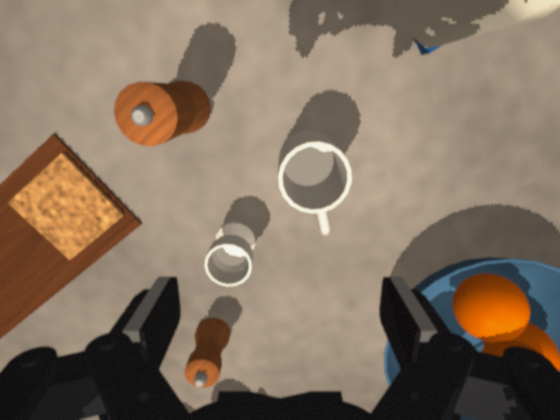

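The wrist view shows the mug rim centre at (315,177) with the handle end at (325,233), and the egg-cup rim at (228.5,266). The tall mill top is at (147,113) with its button at (142,115), and the short mill is at (203,370).

```bash
python3 - <<'E'
from h import *
c=np.load("pics/c.npy",allow_pickle=True).item()
m=ray(c,(315,177),85)[0];print("mug",m)
print("mug dia",np.linalg.norm(ray(c,(278,177),85)-ray(c,(352,177),85)))
for z in(45,60,70):
    h=ray(c,(325,233),z)[0]-m;print(z,np.hypot(*h[:2]),np.degrees(np.arctan2(h[1],h[0])))
print("egg",ray(c,(228.5,266),64)[0],np.linalg.norm(ray(c,(205,266),64)-ray(c,(252,266),64)))
print("mill",ray(c,(142,115),130)[0],ray(c,(147,113),126)[0])
print("coaster corners",ray(c,[(64,153),(124,213),(71,260),(10,203)],10)[:,:2].mean(0), "exp 456.3 144.8")
print(ray(c,(203,370),82)[0])
E
```

```text
mug [523.54233844 410.98196475  85.        ]
mug dia 63.64413043623379
45 70.64091729671638 -12.665000835263404
60 64.07769380563693 -13.1787210803617
70 59.70559752657388 -13.583925808559636
egg [574.64397308 295.13044153  64.        ] 47.20057874367189
mill [419.44889151 322.20040571 130.        ] [419.41460523 324.61510582 126.        ]
coaster corners [455.680261   147.90645276] exp 456.3 144.8
[663.57342551 218.73324248  82.        ]
```

```bash
python3 -m crank '[8.5,1.1,3.0,10,0,0,-13, 8.5,1.1,3.0,12,0,0,-13, 8.5,1.1,3.0,12,0,0,-13, 8.5,1.1,3.0,16,0,0,-13, 8.5,1.1,3.0,20.2,0,0,-13, 8.5,1.1,3.0,20.2,0,0,-13, 8.5,1.1,3.0,20.2,0,0,-13, 5.5,1.1,3.0,20.2,0,0,-13, 5.5,1.1,3.0,20.2,0,0,-13, 5.5,1.1,3.0,20.2,0,0,-13, 5.5,1.1,3.0,20.2,0,0,-13, 5.5,1.1,3.0,20.2,0,0,-13, 5.5,1.1,3.0,20.2,0,0,-13, 5.5,1.1,3.0,17,0,0,-13, 5.5,1.1,3.0,14,0,0,-13, 5.5,1.1,3.0,10,0,0,-13, 5.5,1.1,3.0,10,0,0,-13]' 40
python3 - <<'E'
from h import *
c=env.read_camera("wrist"); cv2.imwrite("pics/d.png",c["frame"][:,:,::-1])
np.save("pics/d.npy",c,allow_pickle=True)
p,R,s=hand();print(p,R.as_matrix().round(3).tolist(),s["q"].round(2),s["gripper_force"],s["finger_gap"])
print(proj(c,p+[0,0,-3]),proj(c,[p[0],p[1],p[2]+28]))
E
```

```text
clock: 4.92
ee_pos: [525.4, 413.0, 164.5]
eef_rot: [0.003, 0.112, 0.994, 0.003]
ft_force: [0.5, 0.4, -3.9]
finger_gap: 62.0
gripper_force: 45.8
[524.24100352 412.0517423  162.16977674] [[-0.975, 0.223, 0.003], [0.223, 0.975, 0.002], [-0.002, 0.003, -1.0]] [ 0.65  0.59  1.59  0.    0.96 -0.7 ] 45.73707458912395 61.9118745490685
[[275.95590508 298.66612721]] [[275.52339102 351.92820543]]
```

View pics/d.png

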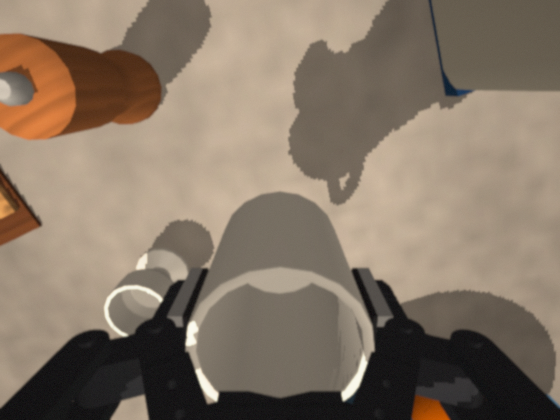

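```bash
python3 - <<'E'
from h import *
c=np.load("pics/d.npy",allow_pickle=True).item()
p,R,s=hand();print(p)
for u in(267,268.5): 
  h=R.inv().apply(ray(c,(281,u),p[2]+26.5)[0]-p);print(h, "axis off x",h[0]-32)
print(to([456,145.5,69.5]))
E
```

```text
[524.24100352 412.0517423  162.16977674]
[ 30.48621416   1.85054959 -26.56364361] axis off x -1.513785842093558
[ 29.97176471   1.85119849 -26.56248676] axis off x -2.028235289236555
(array([  0.72, -27.53,   9.19]), None)
```

```bash
python3 -m crank '[5.5,0.3,0,-5,0,0,0, 5.5,0.5,-9,-6,0,0,0, 5.5,0.9,-15,-6,0,0,0, 5.5,0.9,-21,-6,0,0,0, 5.5,0.9,-25,-4,0,0,0, 5.5,0.9,-27.4,0,0,0,0, 5.5,0.9,-27.4,4,0,0,0, 5.5,0.9,-27.4,7,0,0,0, 5.5,0.9,-27.4,8.5,0,0,0, 5.5,0.9,-27.4,9.1,0,0,0, 5.5,0.9,-27.4,9.1,0,0,0, 5.5,0.9,-27.4,9.1,0,0,0]'
python3 - <<'E'
from h import *
p,R,s=hand();print(p,s["ft_force"].round(1))
c=env.read_camera("top"); cv2.imwrite("pics/e.png",cv2.resize(c["frame"][150:300,180:380],None,fx=4,fy=4,interpolation=cv2.INTER_CUBIC)[:,:,::-1])
E
```

```text
clock: 6.48
ee_pos: [452.7, 146.1, 70.2]
eef_rot: [-0.001, 0.112, 0.994, -0.001]
ft_force: [-4.6, -3.2, 11.6]
finger_gap: 61.9
gripper_force: 48.0
[452.68114695 146.09535943  70.24197968] [-4.6 -3.2 11.6]
```

```bash
python3 -m crank '[8.5,0,0,-0.1,0,0,0, 8.5,0,0,-0.1,0,0,0, 8.5,0,0,-0.1,0,0,0, 8.5,0,0,-0.1,0,0,0, 8.5,0,0,-5,0,0,0, 8.5,0,0,-10,0,0,0, 8.5,-2,4,-13,0,0,0, 8.5,-5,10,-13,0,0,0, 8.5,-8.5,17,-13,0,0,0, 8.5,-8.5,17,-13,0,0,0, 8.5,-8.5,17,-13,0,0,0]'
python3 - <<'E'
from h import *
p,R,s=hand();print(p,s["ft_force"].round(1))
c=env.read_camera("top"); t=cv2.resize(c["frame"][160:280,120:240],None,fx=3.3,fy=3.3,interpolation=cv2.INTER_CUBIC)
c2=env.read_camera("wrist"); np.save("pics/e.npy",[c,c2],allow_pickle=True)
t2=cv2.resize(c["frame"][200:280,200:340],None,fx=2.85,fy=2.85,interpolation=cv2.INTER_CUBIC)
o=np.zeros((600,800,3),np.uint8);w=c2["frame"][:,:400];o[:396,:396]=t;o[:228,400:400+399]=t2[:228];cv2.imwrite("pics/e.png",o[:400,:,::-1]);cv2.imwrite("pics/ew.png",c2["frame"][:,:,::-1])
E
```

```text
clock: 7.9
ee_pos: [574.8, 294.2, 198.7]
eef_rot: [-0.0, 0.112, 0.994, -0.0]
ft_force: [-0.1, -0.1, -0.2]
finger_gap: 84.9
gripper_force: 0.0
[574.79072379 294.17963072 198.65893996] [-0.1 -0.1 -0.2]
```

View pics/e.png

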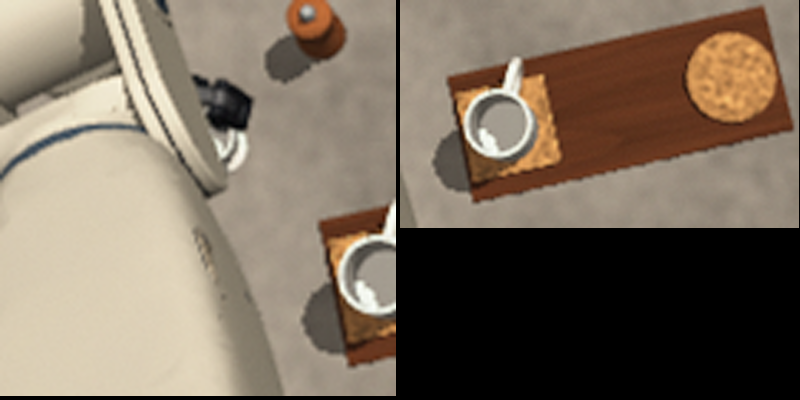

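View pics/ew.png

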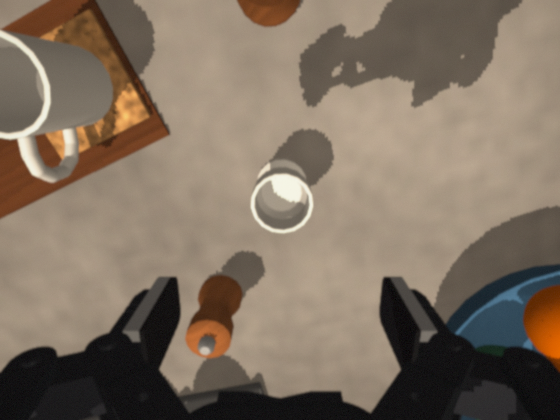

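The mug stands on the square coaster, with its rim centre at top-image pixel (235.1,243.3). In the wrist view the egg-cup rim is centred at (281.5,202).

```bash
python3 - <<'E'
from h import *
c,c2=np.load("pics/e.npy",allow_pickle=True)
print("mug",ray(c,(235.1,243.3),95)[0],"square 456.3 144.8")
e=ray(c2,(281.5,202),64)[0];print("egg",e,np.linalg.norm(ray(c2,(250,202),64)-ray(c2,(313,202),64)))
print(to([e[0],e[1],56]))
E
```

```text
mug [452.85721196 142.04178374  95.        ] square 456.3 144.8
egg [572.3369052  295.04403152  64.        ] 47.78778627290824
(array([ 0.15,  0.24, 14.27]), None)
```

```bash
python3 -m crank '[8.5,0.2,0.2,5,0,0,0, 8.5,0.2,0.2,10,0,0,0, 8.5,0.2,0.2,14.2,0,0,0, 8.5,0.2,0.2,14.2,0,0,0, 4,0.2,0.2,14.2,0,0,0, 4,0.2,0.2,14.2,0,0,0, 4,0.2,0.2,14.2,0,0,0, 4,0.2,0.2,14.2,0,0,0, 4,0.2,0.2,14.2,0,0,0, 4,0.2,0.2,14.2,0,0,0, 4,0.2,0.2,14.2,0,0,0, 4,0.2,0.2,8,0,0,0, 4,0.2,0.2,2,0,0,0, 4,0.2,-6,-3,0,0,0, 4,1,-12,-5,0,0,0, 4,2,-18,-6,0,0,0, 4,3.2,-24,-6,0,0,0, 4,3.2,-28,-6,0,0,0, 4,3.2,-28,-6,0,0,0, 4,3.2,-28,-6,0,0,0]' 30
python3 - <<'E'
from h import *
c=env.read_camera("wrist"); cv2.imwrite("pics/g.png",c["frame"][:,:,::-1])
np.save("pics/g.npy",c,allow_pickle=True)
p,R,s=hand();print(p,R.as_matrix().round(3).tolist(),s["gripper_force"],s["finger_gap"])
E
```

```text
clock: 10.5
ee_pos: [481.1, 27.4, 260.2]
eef_rot: [0.001, 0.113, 0.994, 0.0]
ft_force: [0.4, 0.4, -0.9]
finger_gap: 46.2
gripper_force: 32.0
[481.26669197  27.90562187 259.96088472] [[-0.975, 0.223, 0.001], [0.223, 0.975, 0.0], [-0.001, 0.001, -1.0]] 32.03309334704329 45.828356944651965
```

View pics/g.png

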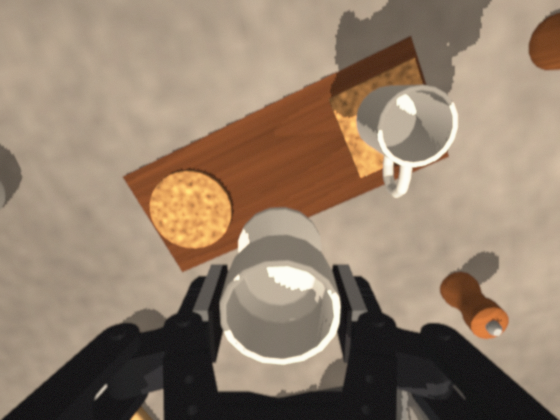

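The view shows the round coaster at about (190,209), the mug rim at about (417,125), mat corners at (123,178), (411,37) and (182,270), and the cup held upright with its rim around (281,302).

```bash
python3 - <<'E'
from h import *
c=np.load("pics/g.npy",allow_pickle=True).item();p,R,s=hand()
f=c["frame"];h=cv2.cvtColor(f,cv2.COLOR_RGB2HSV)
m=((h[...,1]>80)&(h[...,2]>150)).astype(np.uint8);m[:,260:]=0;m[265:]=0
m=cv2.morphologyEx(cv2.morphologyEx(m,cv2.MORPH_CLOSE,np.ones((5,5))),cv2.MORPH_OPEN,np.ones((5,5)))
q=max(cv2.findContours(m,0,1)[0],key=cv2.contourArea)
w=ray(c,q[:,0],10)[:,:2].astype(np.float32);print("round",cv2.minEnclosingCircle(w),cv2.boundingRect(q), w.min(0),w.max(0))
A,B,D=ray(c,[(123,178),(411,37),(182,270)],4)[:,:2];print(np.linalg.norm(A-B),np.linalg.norm(A-D),"centre",(B+D)/2,np.degrees(np.arctan2(*(B-A)[::-1]))-90)
print("mug",ray(c,(417,125.5),95)[0],np.linalg.norm(ray(c,(377,125),95)-ray(c,(458,125),95)))
print("edge far",R.inv().apply(ray(c,(281,363),p[2]+8)[0]-p),"w",R.inv().apply(ray(c,[(220,302),(341,302)],p[2]+8)-p))
E
```

```text
round ((504.4789123535156, -81.86996459960938), 48.32305145263672) (145, 171, 86, 78) [ 457.9003  -129.17096] [549.8566  -34.07766]
329.8601597928585 125.55121186803693 centre [478.66120841  33.61964157] 12.168216721453987
mug [451.64204019 146.1778694   95.        ] 64.11782824925271
edge far [-19.96151058   0.31653454  -7.97227908] w [[  8.11465116 -22.31220617  -8.02525966]
 [  8.0597391   22.56745189  -7.99690542]]
```

```bash
python3 -m crank '[4,-3,-5,3,0,0,0, 4,-4.9,-10,8,0,0,0, 4,-4.9,-10,14,0,0,0, 4,-4.9,-10,17,0,0,0, 4,-4.9,-10,18.5,0,0,0, 4,-4.9,-10,19.1,0,0,0, 4,-4.9,-10,19.1,0,0,0, 4,-4.9,-10,19.1,0,0,0, 8.5,-4.9,-10,19.1,0,0,0, 8.5,-4.9,-10,19.1,0,0,0, 8.5,-4.9,-10,19.1,0,0,0, 8.5,-4.9,-10,19.0,0,0,0, 8.5,-4.9,-10,15,0,0,0, 8.5,-4.9,-10,9,0,0,0, 8.5,-4.9,-10,3,0,0,0, 8.5,-4.9,-10,0,0,0,0, 8.5,-2,-5,0,0,0,0, 8.5,0,0,0,0,0,0, 8.5,3,6,0,0,0,0]'
python3 - <<'E'
from h import *
p,R,s=hand();print(p)
print(to([419,320,230]))
E
```

```text
clock: 12.92
ee_pos: [465.9, 89.3, 259.7]
eef_rot: [0.001, 0.113, 0.994, 0.0]
ft_force: [1.4, 1.0, 0.3]
finger_gap: 85.3
gripper_force: 0.0
[465.85371988  89.28965797 259.70270157]
(array([ 9.75, 21.43,  2.97]), None)
```

```bash
python3 -m crank '[8.5,3,6,0,0,0,0, 8.5,6,12,0,0,0,0, 8.5,9.8,18,0,0,0,0, 8.5,9.8,21.4,0,0,0,0, 8.5,9.8,21.4,0,0,0,0, 8.5,9.8,21.4,0,0,0,0]'
python3 - <<'E'
from h import *
c=env.read_camera("wrist");c2=env.read_camera("top");np.save("pics/i.npy",[c,c2],allow_pickle=True)
o=np.zeros((420,800,3),np.uint8);o[:,:560]=c["frame"]
o[:240,560:]=cv2.resize(c2["frame"][200:280,270:350],None,fx=3,fy=3,interpolation=cv2.INTER_CUBIC)
cv2.imwrite("pics/i.png",o[:,:,::-1]);print(hand()[0])
E
```

```text
clock: 13.68
ee_pos: [417.8, 318.1, 258.9]
eef_rot: [-0.0, 0.112, 0.994, -0.001]
ft_force: [0.8, -0.5, 0.6]
finger_gap: 85.1
gripper_force: 0.0
[418.12422958 317.38907565 259.12330524]
```

View pics/i.png

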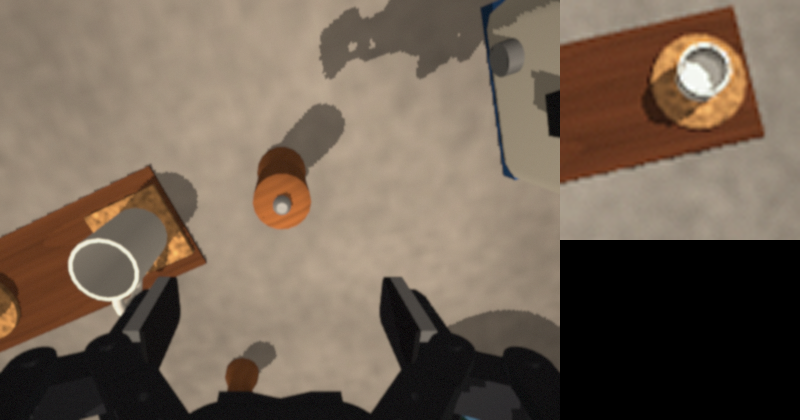

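The mill top is centred at (282,201) in the wrist view. The egg cup stands on the round coaster, with its rim at top pixel (317.7,223.7).

```bash
python3 - <<'E'
from h import *
c,c2=np.load("pics/i.npy",allow_pickle=True)
print("egg",ray(c2,(317.7,223.7),74)[0])
print("round edges top", ray(c2,[(270+(650-560)/3,200+82/3),(270+(748-560)/3,200+82/3),(270+(699-560)/3,200+33/3),(270+(699-560)/3,200+129/3)],10)[:,:2].mean(0))
for z in(118,126):print("mill",ray(c,(282,201),z)[0],np.linalg.norm(ray(c,(253,201),z)-ray(c,(311,201),z)))
print("btn",ray(c,(282.5,204),130)[0])
print("mug",ray(c,(104,269.5),95)[0])
print(to([*ray(c,(282,201),124)[0][:2],95]))
E
```

```text
egg [505.30461568 -80.8860519   74.        ]
round edges top [503.36436552 -81.43742419]
mill [417.54905534 320.13986893 118.        ] 45.05255904312549
mill [415.09377428 320.65590799 126.        ] 43.675967588371904
btn [416.22759668 320.76114948 130.        ]
mug [452.17338782 147.38469672  95.        ]
(array([ 0.3 ,  0.26, 16.41]), None)
```

```bash
python3 -m crank '[8.5,0.3,0.3,6,0,0,0, 8.5,0.3,0.3,12,0,0,0, 8.5,0.3,0.3,16.4,0,0,0, 8.5,0.3,0.3,16.4,0,0,0, 3.8,0.3,0.3,16.4,0,0,0, 3.8,0.3,0.3,16.4,0,0,0, 3.8,0.3,0.3,16.4,0,0,0, 3.8,0.3,0.3,16.4,0,0,0, 3.8,0.3,0.3,16.4,0,0,0, 3.8,0.3,0.3,16.4,0,0,0, 3.8,0.3,0.3,16.4,0,0,0, 3.8,0.3,0.3,11,0,0,0, 3.8,0.3,0.3,5,0,0,0, 3.8,0.3,0.3,0,0,0,0, 3.8,-2,-6,-1,0,0,0, 3.8,-5,-12,-1,0,0,0, 3.8,-8,-18,-1,0,0,0, 3.8,-11,-23,-1,0,0,0, 3.8,-12.4,-26.4,-1,0,0,0, 3.8,-12.4,-26.4,-1,0,0,0]' 40
python3 - <<'E'
from h import *
c=env.read_camera("wrist"); cv2.imwrite("pics/j.png",c["frame"][:,:,::-1])
np.save("pics/j.npy",c,allow_pickle=True)
p,R,s=hand();print(p,R.as_matrix().round(3).tolist(),s["gripper_force"],s["finger_gap"])
E
```

```text
clock: 16.27
ee_pos: [480.6, 30.9, 270.2]
eef_rot: [0.001, 0.114, 0.993, -0.0]
ft_force: [-0.2, 0.1, -1.5]
finger_gap: 45.4
gripper_force: 42.1
[480.23001782  32.410892   269.99283737] [[-0.974, 0.226, 0.001], [0.226, 0.974, 0.0], [-0.001, 0.001, -1.0]] 42.13186044304166 45.684428573170926
```

View pics/j.png

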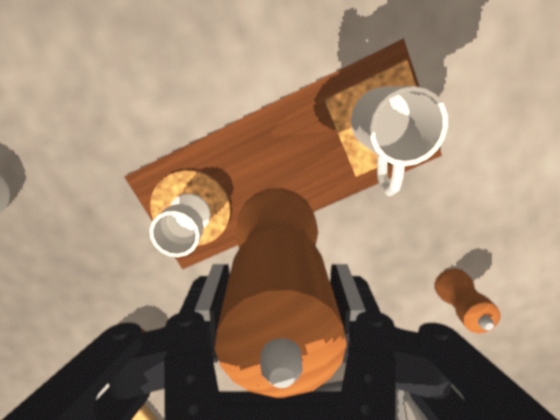

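The mill is held upright over the mat: button at (283,362), near foot edge at (277,188). The egg-cup rim is at (175,233) and the mug rim at (409,127).

```bash
python3 - <<'E'
from h import *
c=np.load("pics/j.npy",allow_pickle=True).item();p,R,s=hand()
e=ray(c,(175,233.5),74)[0];m=ray(c,(409,126.5),95)[0];print(e,m,(e+m)/2,np.linalg.norm(e[:2]-m[:2]))
print("btn",R.inv().apply(ray(c,(283,358),p[2]+35)[0]-p))
print("foot",R.inv().apply(ray(c,(277,188),p[2]-95)[0]-p)-[26,0,0])
E
```

```text
[506.38389428 -79.17537042  74.        ] [452.53082801 146.67715174  95.        ] [479.45736115  33.75089066  84.5       ] 232.18422536927707
btn [ 5.88969566e+00  9.58929608e-03 -3.50055988e+01]
foot [-3.10985055 -2.77000686 94.97688965]
```

```bash
python3 -m crank '[3.8,-0.15,0,5,0,0,0, 3.8,-0.15,0,11,0,0,0, 3.8,-0.15,0,15,0,0,0, 3.8,-0.15,0,16.5,0,0,0, 3.8,-0.15,0,17,0,0,0, 3.8,-0.15,0,17,0,0,0, 3.8,-0.15,0,17,0,0,0, 8.5,-0.15,0,17,0,0,0, 8.5,-0.15,0,17,0,0,0, 8.5,-0.15,0,17,0,0,0, 8.5,-0.15,0,16.9,0,0,0, 8.5,-0.15,0,14,0,0,0, 8.5,-0.15,0,8,0,0,0, 8.5,-0.15,0,2,0,0,0, 8.5,-0.15,0,0,0,0,0, 8.5,-0.15,-6,0,0,0,10, 8.5,-0.15,-12,0,0,0,20, 8.5,-0.15,-18,0,0,0,30]'
python3 - <<'E'
from h import *
p,R,s=hand();print(p,to([440,-305,230],12))
c=env.read_camera("top");cv2.imwrite("pics/k.png",cv2.resize(c["frame"][180:290,200:350],None,fx=4,fy=4,interpolation=cv2.INTER_CUBIC)[:,:,::-1]);np.save("pics/k.npy",c,allow_pickle=True)
E
```

```text
clock: 18.58
ee_pos: [440.9, -143.6, 269.6]
eef_rot: [0.0, 0.368, 0.93, 0.0]
ft_force: [0.8, 0.0, -0.2]
finger_gap: 85.0
gripper_force: 0.0
[ 440.92075522 -143.64451046  269.59028761] (array([-10.97, -11.83,   3.96]), np.float64(34.82750529328323))
```

View pics/k.png

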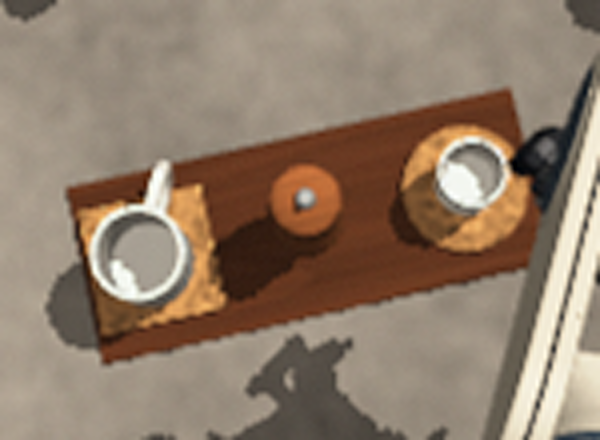

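The mill stands on the mat with its top at pixel (276.5,230). All three objects are upright.

```bash
python3 -m crank '[8.5,-5,-5,2,0,0,10, 8.5,-9,-9,3,0,0,20, 8.5,-11,-11.8,3,0,0,30, 8.5,-11,-11.8,3,0,0,35, 8.5,-11,-11.8,3,0,0,35, 8.5,-11,-11.8,3,0,0,35]'
python3 - <<'E'
from h import *
k=np.load("pics/k.npy",allow_pickle=True).item();print("mill",ray(k,(276.5,230.2),130)[0],"mug",ray(k,(200+139/4,180+254/4),95)[0],"egg",ray(k,(200+472/4,180+175/4),74)[0])
c=env.read_camera("wrist"); cv2.imwrite("pics/l.png",c["frame"][:,:,::-1])
np.save("pics/l.npy",c,allow_pickle=True)
p,R,s=hand();print(p,R.as_matrix().round(3).tolist())
E
```

```text
clock: 19.38
ee_pos: [441.7, -303.1, 239.3]
eef_rot: [-0.0, 0.628, 0.778, 0.0]
ft_force: [-0.4, -0.6, -0.6]
finger_gap: 84.8
gripper_force: 0.0
mill [482.73678144  30.65353893 130.        ] mug [452.33500721 142.97356389  95.        ] egg [505.15697545 -81.70048601  74.        ]
[ 441.79663225 -302.96037508  239.35713367] [[-0.212, 0.977, -0.0], [0.977, 0.212, 0.0], [0.0, -0.0, -1.0]]
```

View pics/l.png

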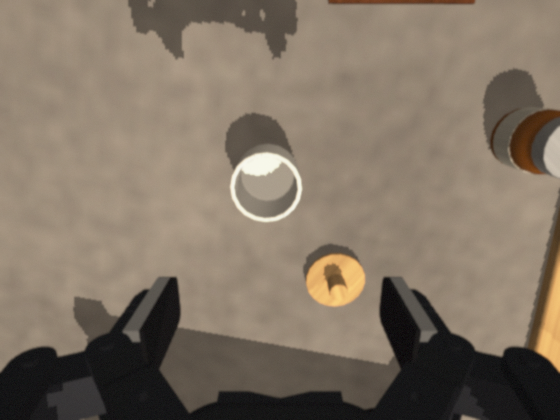

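The pot rim is centred at (266.5,186.5). The lid disc is centred at (335,279.5), lying right way up.

```bash
python3 - <<'E'
from h import *
c=np.load("pics/l.npy",allow_pickle=True).item()
p=ray(c,(266.5,186.5),58)[0];print(p,np.linalg.norm(ray(c,(231,186),58)-ray(c,(302,186),58)))
l=ray(c,(335.5,279.5),13)[0];print(l,np.linalg.norm(ray(c,(305,279),13)-ray(c,(366,279),13)))
print(to([*p[:2],41]),to([*l[:2],200]))
E
```

```text
[ 429.48336888 -304.70558295   58.        ] 62.798353983062675
[ 526.81708525 -405.61827493   13.        ] 67.84798757163377
(array([ 0.09, -1.24, 19.84]), None) (array([-11.83,   6.13,   3.93]), None)
```

```bash
python3 -m crank '[8.5,0.1,-1.2,6,0,0,0, 8.5,0.1,-1.2,12,0,0,0, 8.5,0.1,-1.2,17,0,0,0, 8.5,0.1,-1.2,19.8,0,0,0, 8.5,0.1,-1.2,19.8,0,0,0, 5.5,0.1,-1.2,19.8,0,0,0, 5.5,0.1,-1.2,19.8,0,0,0, 5.5,0.1,-1.2,19.8,0,0,0, 5.5,0.1,-1.2,19.8,0,0,0, 5.5,0.1,-1.2,19.8,0,0,0, 5.5,0.1,-1.2,14,0,0,0, 5.5,0.1,-1.2,8,0,0,0, 5.5,5,2,4,0,0,0, 5.5,10,5.5,0,0,0,0, 5.5,15,9.5,-2,0,0,0, 5.5,20,13.5,-2,0,0,0, 5.5,25,17.5,-2,0,0,0, 5.5,30,21,-2,0,0,0, 5.5,32.1,22.6,-2,0,0,0, 5.5,32.1,22.6,-2,0,0,0]' 40
python3 - <<'E'
from h import *
c=env.read_camera("wrist"); cv2.imwrite("pics/m.png",c["frame"][:,:,::-1])
np.save("pics/m.npy",c,allow_pickle=True)
p,R,s=hand();print(p,R.as_matrix().round(3).tolist(),s["gripper_force"],s["finger_gap"])
E
```

```text
clock: 21.92
ee_pos: [596.2, 60.8, 259.8]
eef_rot: [0.0, 0.627, 0.779, 0.001]
ft_force: [-0.7, -0.3, -1.7]
finger_gap: 61.9
gripper_force: 45.7
[595.30490565  59.09272902 259.50817676] [[-0.213, 0.977, 0.0], [0.977, 0.213, -0.0], [-0.0, 0.0, -1.0]] 45.71957487612963 61.86410918971468
```

View pics/m.png

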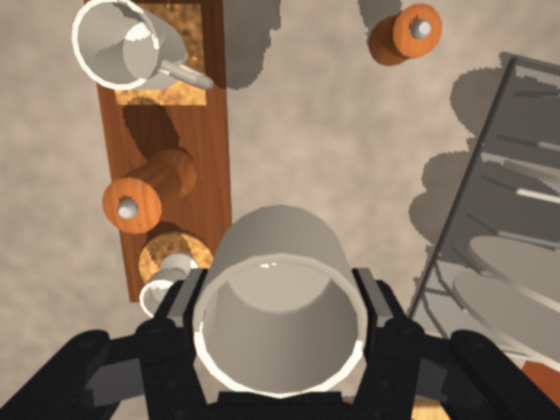

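The pot is held upright with its near rim edge at (280,253). The mat's far edge runs through about (231,215), the mill button is at (127,208), and the rack's near corner is at about (412,315).

```bash
python3 - <<'E'
from h import *
c=np.load("pics/m.npy",allow_pickle=True).item();p,R,s=hand()
n=R.inv().apply(ray(c,[(280,253),(280,397),(194,325),(366,325)],p[2]+17)-p);print(n.round(1))
print("mill",ray(c,(127,208),134)[0],ray(c,(132,203),126)[0])
E=ray(c,[(231,215),(224,60)],4)[:,:2];print(E,np.degrees(np.arctan2(*(E[0]-E[1])[::-1]))+90)
a=np.radians(12.2);print("edge along mat x",E@[np.cos(a),np.sin(a)],"expect",np.array([480,33])@[np.cos(a),np.sin(a)]+65)
print("rack",ray(c,[(412,315),(440,220)],0)[:,:2],ray(c,(412,315),40)[0])
print(to([594.5,58,42]))
E
```

```text
[[ 33.8   1.  -17. ]
 [-26.5   1.1 -17. ]
 [  5.9 -29.1 -17. ]
 [  6.   31.2 -17. ]]
mill [486.02396474  36.32763085 134.        ] [486.42125481  37.74101705 126.        ]
[[553.2678912   -2.46946309]
 [518.78932699 156.23633489]] 12.256949488338435
edge along mat x [540.25097187 540.08954565] expect 541.1333475403538
rack [[800.05110319 -87.74063016]
 [788.9645521   41.410683  ]] [776.7337163  -63.62052186  40.        ]
(array([-0.09, -0.1 , 21.75]), None)
```

```bash
python3 -m crank '[5.5,-0.3,-0.1,6,0,0,0, 5.5,-0.3,-0.1,12,0,0,0, 5.5,-0.3,-0.1,17,0,0,0, 5.5,-0.3,-0.1,20.5,0,0,0, 5.5,-0.3,-0.1,21.7,0,0,0, 5.5,-0.3,-0.1,21.7,0,0,0, 5.5,-0.3,-0.1,21.8,0,0,0, 8.5,-0.3,-0.1,21.8,0,0,0, 8.5,-0.3,-0.1,21.8,0,0,0, 8.5,-0.3,-0.1,21.8,0,0,0, 8.5,-0.3,-0.1,21.6,0,0,0, 8.5,-0.3,-0.1,17,0,0,0, 8.5,-0.3,-0.1,11,0,0,0, 8.5,-0.3,-0.1,5,0,0,0, 8.5,-0.3,-0.1,0,0,0,0]'
python3 -m crank '[8.5,-5.5,-2,0,0,0,0, 8.5,-11,-4,0,0,0,0, 8.5,-16,-6,0,0,0,0, 8.5,-22,-8,0,0,0,0, 8.5,-28,-10,0,0,0,0, 8.5,-34,-12,1,0,0,0, 8.5,-40,-15,3,0,0,0, 8.5,-43.8,-16.5,6,0,0,0, 8.5,-43.8,-16.5,6,0,0,0, 8.5,-43.8,-16.5,6,0,0,0, 8.5,-43.8,-16.5,6,0,0,0]'
python3 - <<'E'
from h import *
c=env.read_camera("wrist");c2=env.read_camera("top");np.save("pics/n.npy",[c,c2],allow_pickle=True)
o=np.zeros((600,800,3),np.uint8);o[:315,:420]=cv2.resize(c["frame"],(420,315),interpolation=cv2.INTER_AREA)
o[:375,420:795]=cv2.resize(c2["frame"][150:275,215:340],None,fx=3,fy=3,interpolation=cv2.INTER_CUBIC)
cv2.imwrite("pics/n.png",o[:376,:,::-1]);p,R,s=hand();print(p,R.as_matrix().round(3).tolist())
E
```

```text
clock: 23.85
ee_pos: [595.2, 54.7, 262.0]
eef_rot: [0.001, 0.629, 0.778, 0.001]
ft_force: [0.7, -0.3, -0.1]
finger_gap: 85.0
gripper_force: 0.0
clock: 25.22
ee_pos: [526.4, -407.4, 200.3]
eef_rot: [0.001, 0.628, 0.778, 0.0]
ft_force: [0.2, -0.8, 0.6]
finger_gap: 85.2
gripper_force: 0.0
[ 526.44078955 -407.36767982  200.38989546] [[-0.211, 0.977, 0.001], [0.977, 0.211, -0.001], [-0.001, 0.001, -1.0]]
```

View pics/n.png

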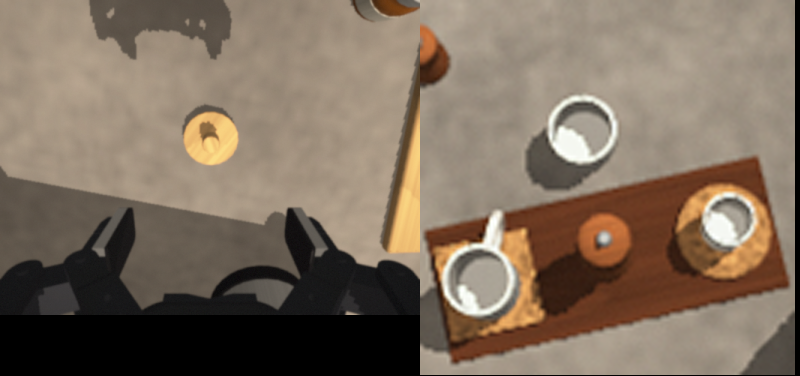

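The pot stands behind the mill with its rim at top pixel (269.3,193.3). In the wrist view the lid disc is centred at (281,184).

```bash
python3 - <<'E'
from h import *
c,c2=np.load("pics/n.npy",allow_pickle=True)
print("pot",ray(c2,(269.3,193.3),58)[0],"mill",ray(c2,(215+183/3,150+240.5/3),130)[0])
a=np.radians(12.2)
print("pot in mat (top)",np.array([[np.cos(a),np.sin(a)],[-np.sin(a),np.cos(a)]])@(ray(c2,(269.3,193.3),58)[0][:2]-[480.6,32.4]))
h=cv2.cvtColor(c["frame"],cv2.COLOR_RGB2HSV);m=((h[...,1]>90)&(h[...,2]>120)).astype(np.uint8);m[:130]=0;m[240:]=0;m[:,:220]=0;m[:,340:]=0
q=max(cv2.findContours(m,0,1)[0],key=cv2.contourArea);el=cv2.fitEllipse(cv2.convexHull(q));print(el)
l=ray(c,el[0],13)[0];print("lid",l,ray(c,(281,191),37)[0],to([*l[:2],37]))
E
```

```text
pot [594.5208968   51.05373774  58.        ] mill [482.84010028  31.95233438 130.        ]
pot in mat (top) [115.29009256  -5.84185057]
((280.734130859375, 183.82650756835938), (71.94517517089844, 73.6370849609375), 90.59525299072266)
lid [ 526.53693844 -405.67579632   13.        ] [ 526.66800518 -405.48349079   37.        ] (array([ 0.18,  0.03, 16.34]), None)
```

The pot is about 5 mm right of the mill's line, so I'll re-grip it and shift it 5 mm before fitting the lid.

```bash
python3 -m crank '[8.5,4,1.5,-3,0,0,0, 8.5,9,3.5,-6,0,0,0, 8.5,14.5,5.5,-6,0,0,0, 8.5,20,7.5,-6,0,0,0, 8.5,25.5,9.5,-6,0,0,0, 8.5,31,11.5,-6,0,0,0, 8.5,36.5,13.7,-6,0,0,0, 8.5,42,15.8,-6,0,0,0, 8.5,43.8,16.5,-5,0,0,0, 8.5,43.8,16.5,0,0,0,0, 8.5,43.8,16.5,6,0,0,0, 8.5,43.8,16.5,11,0,0,0, 8.5,43.8,16.5,15.5,0,0,0, 8.5,43.8,16.5,15.5,0,0,0, 5.5,43.8,16.5,15.5,0,0,0, 5.5,43.8,16.5,15.5,0,0,0, 5.5,43.8,16.5,15.5,0,0,0, 5.5,43.8,16.5,15.5,0,0,0, 5.5,43.8,16.5,15.5,0,0,0]' 40
python3 -m crank '[5.5,0,0,-0.4,0,0,0, 5.5,0.3,0.1,-0.4,0,0,0, 5.5,0.5,0.1,-0.4,0,0,0, 5.5,0.5,0.1,-0.4,0,0,0, 5.5,0.5,0.1,0,0,0,0, 5.5,0.5,0.1,0,0,0,0, 8.5,0.5,0.1,0,0,0,0, 8.5,0.5,0.1,0,0,0,0, 8.5,0.5,0.1,0,0,0,0, 8.5,0.5,0.1,-0.2,0,0,0, 8.5,0.5,0.1,-5,0,0,0, 8.5,0.5,0.1,-11,0,0,0, 8.5,0.5,0.1,-17,0,0,0, 8.5,0.5,0.1,-21,0,0,0, 8.5,0.5,0.1,-21,0,0,0, 8.5,0.5,0.1,-21,0,0,0]'
python3 - <<'E'
from h import *
c=env.read_camera("wrist");np.save("pics/o.npy",c,allow_pickle=True)
cv2.imwrite("pics/o.png",c["frame"][:,:,::-1]);p,R,s=hand();print(p,R.as_matrix().round(3).tolist())
E
```

```text
clock: 27.7
ee_pos: [596.6, 54.6, 46.6]
eef_rot: [0.001, 0.629, 0.778, 0.001]
ft_force: [-0.1, 0.3, 7.4]
finger_gap: 61.3
gripper_force: 45.7
clock: 29.7
ee_pos: [594.4, 59.6, 253.6]
eef_rot: [-0.0, 0.629, 0.778, -0.0]
ft_force: [-0.0, 0.1, 0.3]
finger_gap: 85.0
gripper_force: 0.0
[594.05659657  59.6135638  252.87539303] [[-0.21, 0.978, -0.003], [0.978, 0.21, -0.0], [0.0, -0.003, -1.0]]
```

View pics/o.png

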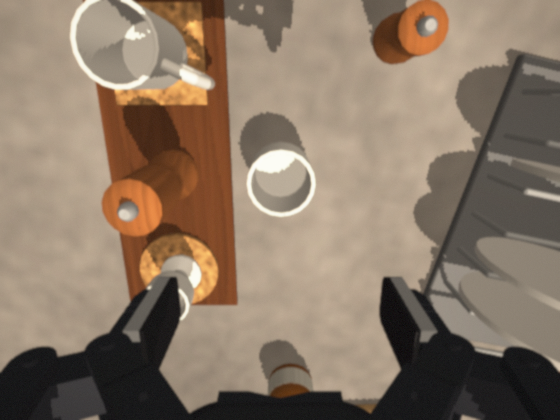

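The pot rim is centred at (281.5,182), standing clear of the mat's far edge.

```bash
python3 - <<'E'
from h import *
c=np.load("pics/o.npy",allow_pickle=True).item()
p=ray(c,(281.5,182),58)[0];a=np.radians(12.2);M=np.array([[np.cos(a),np.sin(a)],[-np.sin(a),np.cos(a)]])
print("pot",p,np.linalg.norm(ray(c,(247,182),58)-ray(c,(316,182),58)))
E=ray(c,[(236,290),(231,150),(226,40)],4)[:,:2]
print("edge x",(M@E.T)[0],"pot mat",M@p[:2],"mill",M@ray(c,(133,205),124)[0][:2],"centre",M@[480,33])
print("rel to tcp",hand()[1].inv().apply(p-hand()[0]))
print(to([526.5,-405.7,200]))
E
```

```text
pot [594.89363213  61.16374149  58.        ] 63.668031480868
edge x [539.82234109 541.51373018 541.54597558] pot mat [594.38390667 -65.93336264] mill [483.26370361 -66.51020258] centre [476.13334754 -69.18117779]
rel to tcp [  1.27189303   1.63116764 194.87237893]
(array([-44.08, -16.35,   5.31]), None)
```

```bash
python3 -m crank '[8.5,-5.5,-2,0,0,0,0, 8.5,-11,-4,0,0,0,0, 8.5,-16.5,-6,0,0,0,0, 8.5,-22,-8,0,0,0,0, 8.5,-27.5,-10,1,0,0,0, 8.5,-33,-12,3,0,0,0, 8.5,-38.5,-14.2,6,0,0,0, 8.5,-44.1,-16.4,9,0,0,0, 8.5,-44.1,-16.4,14,0,0,0, 8.5,-44.1,-16.4,17,0,0,0, 8.5,-44.1,-16.4,17,0,0,0, 8.5,-44.1,-16.4,17,0,0,0, 8.5,-44.1,-16.4,17,0,0,0, 8.5,-44.1,-16.4,17,0,0,0]'
python3 - <<'E'
from h import *
p,R,s=hand();print(p,R.as_matrix().round(3).tolist(),to([526.5,-405.7,38]))
E
```

```text
clock: 31.5
ee_pos: [527.9, -406.2, 85.8]
eef_rot: [0.001, 0.628, 0.778, -0.0]
ft_force: [0.4, -0.5, -1.2]
finger_gap: 85.2
gripper_force: 0.0
[ 527.86010911 -406.15913234   85.80269924] [[-0.21, 0.978, 0.002], [0.978, 0.21, -0.001], [-0.002, 0.001, -1.0]] (array([ 0.08, -0.13,  4.78]), None)
```

```bash
python3 -m crank '[8.5,0.1,-0.1,3,0,0,0, 8.5,0.1,-0.1,4.8,0,0,0, 8.5,0.1,-0.1,4.8,0,0,0, 1.2,0.1,-0.1,4.8,0,0,0, 1.2,0.1,-0.1,4.8,0,0,0, 1.2,0.1,-0.1,4.8,0,0,0, 1.2,0.1,-0.1,4.8,0,0,0, 1.2,0.1,-0.1,4.8,0,0,0, 1.2,0.1,-0.1,4.8,0,0,0, 1.2,0.1,-0.1,4.8,0,0,0, 1.2,0.1,-0.1,4.8,0,0,0, 1.2,0.1,-0.1,4.8,0,0,0]' 30
python3 - <<'E'
from h import *
print(hand()[0])
E
```

```text
clock: 33.0
ee_pos: [526.2, -405.4, 37.0]
eef_rot: [0.0, 0.629, 0.778, -0.0]
ft_force: [-2.1, 0.9, 5.7]
finger_gap: 18.7
gripper_force: 29.3
[ 526.20269418 -405.4020608    36.98057521]
```

```bash
python3 -m crank '[1.2,0,0,-5,0,0,0, 1.2,0,0,-10,0,0,0, 1.2,1,0.5,-15,0,0,0, 1.2,6,2.2,-18,0,0,0, 1.2,11.5,4.3,-19,0,0,0, 1.2,17,6.4,-19,0,0,0, 1.2,22.5,8.5,-19,0,0,0, 1.2,28,10.6,-19,0,0,0, 1.2,33.5,12.6,-19,0,0,0, 1.2,39,14.6,-19,0,0,0, 1.2,44.2,16.5,-18,0,0,0, 1.2,44.2,16.5,-13,0,0,0, 1.2,44.2,16.5,-9,0,0,0, 1.2,44.2,16.5,-9,0,0,0, 1.2,44.2,16.5,-9,0,0,0, 1.2,44.2,16.5,-9,0,0,0]'
python3 - <<'E'
from h import *
c=env.read_camera("wrist");np.save("pics/p.npy",c,allow_pickle=True)
cv2.imwrite("pics/p.png",c["frame"][:,:,::-1]);p,R,s=hand();print(p,R.as_matrix().round(3).tolist(),s["finger_gap"],to([594.6,61.3,87]))
E
```

```text
clock: 35.0
ee_pos: [595.9, 61.5, 128.3]
eef_rot: [0.001, 0.629, 0.778, 0.001]
ft_force: [0.9, -0.4, -1.1]
finger_gap: 18.7
gripper_force: 29.5
[595.7486028   61.49909325 128.21252875] [[-0.209, 0.978, 0.003], [0.978, 0.209, 0.0], [-0.0, 0.003, -1.0]] 18.729087089406423 (array([ 0.01, -0.13,  4.12]), None)
```

View pics/p.png

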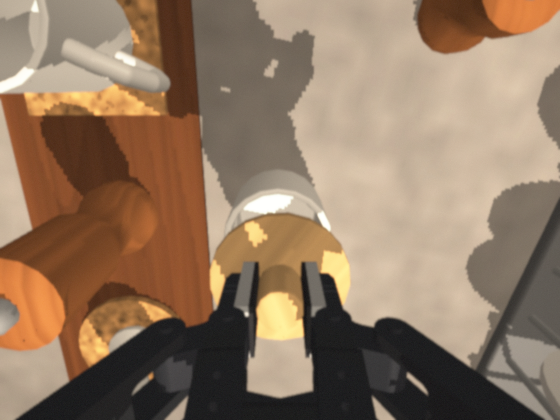

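The lid is level over the pot: lid disc columns 210–350 with near edge row 213, pot rim columns 225–331 with near edge row about 187.

```bash
python3 - <<'E'
from h import *
c=np.load("pics/p.npy",allow_pickle=True).item();p,R,s=hand()
print("lid",R.inv().apply(ray(c,[(280,213),(210,270),(350,270)],p[2]-37+13)-p).round(1),"pot",R.inv().apply(ray(c,[(279,187),(279,193),(225,225),(331,225)],58)-p).round(1))
E
```

```text
lid [[ 31.7  -0.1  24. ]
 [  3.9 -32.3  23.9]
 [  3.8  32.2  24.1]] pot [[ 30.8  -0.7  70.2]
 [ 27.3  -0.7  70.2]
 [  8.  -32.   70.1]
 [  7.9  29.5  70.3]]
```

```bash
python3 -m crank '[1.2,0,-0.1,2,0,0,0, 1.2,0,-0.1,3,0,0,0, 1.2,0,-0.1,3.6,0,0,0, 1.2,0,-0.1,4.0,0,0,0, 1.2,0,-0.1,4.1,0,0,0, 1.2,0,-0.1,4.1,0,0,0, 1.2,0,-0.1,4.1,0,0,0]'
```

```text
clock: 35.92
ee_pos: [593.9, 61.4, 86.9]
eef_rot: [0.0, 0.629, 0.778, 0.0]
ft_force: [-4.3, -0.4, 11.3]
finger_gap: 19.1
gripper_force: 30.7
```

Seated: TCP z is 86.9 against 87 expected, with light contact. Releasing and retreating.

```bash
python3 -m crank '[5,0,0,-0.1,0,0,0, 5,0,0,-0.1,0,0,0, 5,0,0,-0.1,0,0,0, 5,0,0,-0.5,0,0,0, 5,0,0,-5,0,0,0, 5,0,0,-11,0,0,0, 5,0,0,-17,0,0,0, 5,-6,-2,-17,0,0,0, 5,-12,-5,-17,0,0,0, 5,-18,-8,-17,0,0,0, 5,-24,-12,-17,0,0,0, 5,-30,-16,-17,0,0,0, 5,-32,-16,-17,0,0,0, 5,-32,-16,-17,0,0,0, 5,-32,-16,-17,0,0,0]'
python3 - <<'E'
from h import *
c2=env.read_camera("top");c=env.read_camera("scene")
o=np.zeros((420,800,3),np.uint8)
o[:400,:400]=cv2.resize(c2["frame"][150:275,215:340],(400,400),interpolation=cv2.INTER_CUBIC)
o[:400,400:]=cv2.resize(c["frame"][150:310,220:380],(400,400),interpolation=cv2.INTER_CUBIC)
cv2.imwrite("pics/q.png",o[:,:,::-1])
E
```

```text
clock: 37.8
ee_pos: [504.1, -284.6, 255.3]
eef_rot: [-0.0, 0.629, 0.778, 0.0]
ft_force: [0.1, 0.7, 1.0]
finger_gap: 50.2
gripper_force: 0.0
```

View pics/q.png

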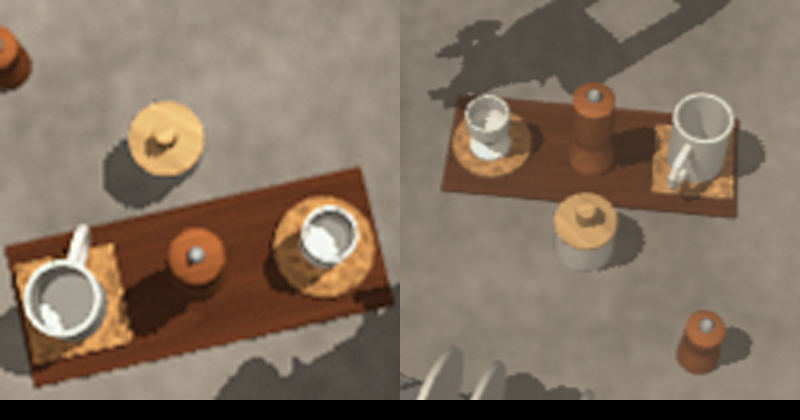

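Both views show everything upright: the mug and egg cup on their coasters, the mill midway between them at (195,255), and the lidded pot at (166,138) behind the mill, clear of the mat.

```bash
python3 -c "
from workcell import env
print(env.finish_job())"
```

```text
the job is handed in; nothing more can be done
None
```

The breakfast mat is laid as asked and handed in at about 38 s; by my measurements everything stands within about 4 mm of its place, the mug furthest off (3–4 mm toward the robot on its coaster), and no judging result came back.

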